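Tare the bench scale through its guarded well

ROBOT

A 6-joint arm with a two-finger parallel gripper is mounted at the origin on a cart in front of the work surface, level with it; the furniture and walls round the work are solid. World frame = base frame: x ahead of the robot, y to its left, z up, the work surface at z = 0. Lengths are in m, angles in rad, forces in N, time in s.
With the tool pointing down it reaches from about 0.35 to 0.975 m from the base axis. Payload 4.9 kg.
Tool frame: the origin (TCP) lies at the very end of the fingers, on their centre line; the grasp point (between the pads) lies 19 mm behind it; z points along the fingers, y is the line along which they close (so a half turn about z gives the same grasp; the last joint's range is limited). The gripper opens to 85 mm and grips with 20 to 120 N. Pads are 22 mm wide; open, the fingers measure 114 mm over their backs; the gripper's body (76 mm by 85 mm) begins 54 mm behind the grasp point. The pads swing forward as they close: fully open they stand 13 mm farther back than shut.
Start: joints at [1.124, 0.053, 1.613, -0, 1.476, -0.119], TCP at [0.201, 0.592, 0.209] pointing down, gripper open.
Joint ranges: [-3.01, 3.01], [-1.01, 2.22], [0.06, 2.58], [-1.02, 4.17], [0.09, 2.62], [-3.14, 3.14]. Speed limits (rad/s): [2.57, 2.57, 3.14, 3.14, 3.14, 3.14].

INTERFACE

Orientations are given as a rotation vector (axis times angle).
In Python, from station import ctrl, imaging gives the robot as it stands.
- The arm moves only by the tool play_rows, never from a script. Its argument "series" is a list of rows, each a list of 3 entries, a list of its own where there are three numbers: the opening, from 0 (shut) to 1 (fully open), then the shift along the tool's x, y, z each as a share of 0.05 m, from -1 to 1, then the turn, a rotation vector about the tool's x, y, z each as a share of 8 degrees, from -1 to 1. In form: [[grip, [dx, dy, dz], [ax, ay, az]], ...]. A call has 1 to 8 rows; each row shifts and turns the commanded pose from where the row before left it, along the tool's axes as they then stand; what a row does not reach is not made up. A row lasts 1/8 s, in which the tool goes at most 62.5 mm and 10.7 degrees, less where a joint would pass 70% of its speed; a pose out of reach is approached as far as the arm can. A call with a number of a shift or a turn outside -1 to 1 is refused whole. A call with a gripper value outside its range is refused whole. The fingers move at their own pace and stop on an object; "force" is the grip in N (left out, the last holds). Time passes only in rows, so rows that do not move let the fingers close. It gives the time, the measured TCP pose, the force, the opening and the grip force at its end, in the units of the state.
- ctrl.get_obs(): the state, without advancing time (a new reading comes with each control period).
- imaging.get_image(name): name is "side" or "top" or "wrist"; returns a dict with "color" (480x640x3 uint8, blue, green, red), "fx", "fy", "cx", "cy" (pixels), "extrinsics" (4x4, takes a point from world to camera coordinates); the wrist camera has in their place "hand_eye" (4x4, takes a point from camera to tool coordinates, whose origin is the TCP and whose axes are the flange's). Camera axes: x right, y down, z forward; pixel columns grow to the right and rows downward; lengths in m; the calibration is good to about 2 mm. A picture is of the moment at which its call begins: read the wrist's pose just before it. There is no depth.
- ctrl.finish_job(): hands the job in; it is judged then, once.
The state is a dict: "t": time; "q": joint angles; "dq": joint speeds; "effort": joint torques, N m; "tool_pos": TCP position; "tool_rot": TCP orientation; "contact_force": force on the tool from outside, world axes, zero at the start; "wrist_torque": the same for the moment, N m; "opening": finger opening in m; "grip_force": force on a finger pad.
Only numpy, scipy, OpenCV 4.12 (cv2) and the standard library are available. Lean on these libraries where they do the work, as an engineer would, in place of code of your own. Each camera call takes 0.05 s, during which the arm holds its last target. There are 200 camera calls.

TASK

Zero the bench scale with the empty black cup on its pan: with a fingertip, push the blue shutter all the way aside, reach into the well it uncovers and press the sunken orange tare key down to its stop, keeping it there for about a second, then let it come up and push the shutter fully shut again. Work gently, leave the cup standing where it is on the pan, lift nothing, and do not disturb the solder reel and the glue tube beside the scale.

Things in the scene. Friction and masses are not known exactly. Their poses are not given: they have to be found in the camera images.
- scale: White bench scale, fixed to the worktop, 250 (x) x 150 (y) x 40 mm high. Origin: centre of its underside, on the worktop. Its x axis points from the front (dark green display) to the rear (round steel pan, 124 mm across, top 46 mm above the worktop); y to its left; z up. Flat deck at 40 mm. Its heading varies.
- well_mouth (a point): Centre of the mouth of the rectangular well, at deck height (40 mm), at (-75, -30) mm in the scale's x, y; axes as the scale. The well is 34 mm wide along x and 48 mm long along y, with upright walls, 32 mm deep to its floor; the shutter lies over it when shut.
- key_top (a point): Centre of the top of the orange tare key, a round cap 22 mm across, in the middle of the well; at rest 22 mm below the deck. It moves with the key.
- tare_key (a joint): Travel of the tare key in m: 0 up at rest, 0.006 fully down at its stop. A spring returns it: 2.4 N to start, 4.8 N at the stop.
- rib_top (a point): Middle of the top of the push rib that stands across the blue shutter. Rib: 34 mm along the scale's x, 8 mm thick along y, top 57.5 mm above the worktop. It stands in the middle of the shutter plate, which is 42 mm (x) x 60 mm (y) and whose top is 43 mm above the worktop (two thin rails at the plate's x edges stand 45 mm high). Moves with the shutter; shut, it is right over the middle of the well. Axes as the scale.
- shutter (a joint): Travel of the shutter in m along the scale's +y (to its left): 0 shut over the well, 0.058 fully open, against a stop at each end. About 1 N of friction; it stays where it is left. It may start up to 12 mm ajar.
- pan_centre (a point): Centre of the top of the steel pan, 46 mm above the worktop, at (48, 0) mm in the scale's x, y.
- cup: Black cup, 70 mm across, 60 mm high, loose, standing on the pan. Origin: centre of its underside; z up along its axis.
- reel: Small reel of solder, 54 mm across, 36 mm high, loose, standing on the worktop to the left of the scale. Origin: centre of its underside.
- glue: Yellow glue tube, 24 x 93 x 17 mm, loose, lying on the worktop to the right of the scale. Origin: centre of its underside; its length along its y, which lies roughly along the side of the scale.
Mind the look-alikes: they are no part of the job. What is shaped like the cup but purple or turquoise is not meant.

How it is judged:
By the outcome, as a careful person would: the job done as asked, in the order asked, and still so for the second after the job is handed in, with the robot touching nothing.
It also fails if it takes over 54 s, if anything falls off the work surface, if the arm or the gripper's body presses on something with over 40 N, if the wrist force passes 120 N, or if a joint passes its speed limit or range.

## Working session

There is one attempt and no reset: what is moved stays moved. The work goes in short steps, Python scripts to look and compute and a tool call to move; the robot and the scene stay as the last step left them, time stands still between calls to the robot, and variables do not carry over. Pictures are saved under pics/ and viewed, at most 10 in all, crops included, and the job is handed in when it is done.

Besides the shell and the picture viewer there is one more tool, called after "Call:" by a JSON object that holds its "api" and its "payload", one argument or row to a line. play_rows: Moves the arm, as the interface text tells. Shift numbers are shares of 0.05 m and turn numbers shares of 8 degrees, none past 1 either way. Its arguments: {"type":"object","properties":{"series":{"type":"array"},"force":{"type":"number"}},"required":["series"]}

```bash
mkdir -p pics; ls; python3 - <<'E'
from station import ctrl, imaging
import cv2,pickle,numpy as np
o=ctrl.get_obs();print(o['t'],o['tool_pos'],o['tool_rot'])
d={}
for n in("top","side"):
    im=imaging.get_image(n);d[n]=im;cv2.imwrite(f"pics/{n}0.png",im["color"])
    E=np.array(im["extrinsics"]);print(n,im["fx"],-E[:3,:3].T@E[:3,3],E[2,:3])
pickle.dump(d,open("d0.pkl","wb"))
E
```

```text
pics
0.0 [0.20095023 0.59111412 0.20774563] [-0.51255082 -3.0989135   0.00312724]
top 547.0929183179974 [0.55008711 0.04850733 0.9049304 ] [ 0.07702384  0.03145093 -0.99653307]
side 458.55759972389166 [0.48558518 0.7521077  0.5429747 ] [ 0.17069534 -0.81898242 -0.54784204]
```

View pics/top0.png

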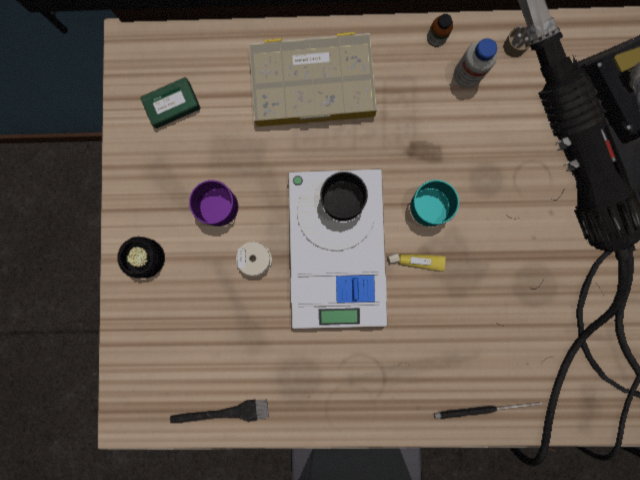

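View pics/side0.png

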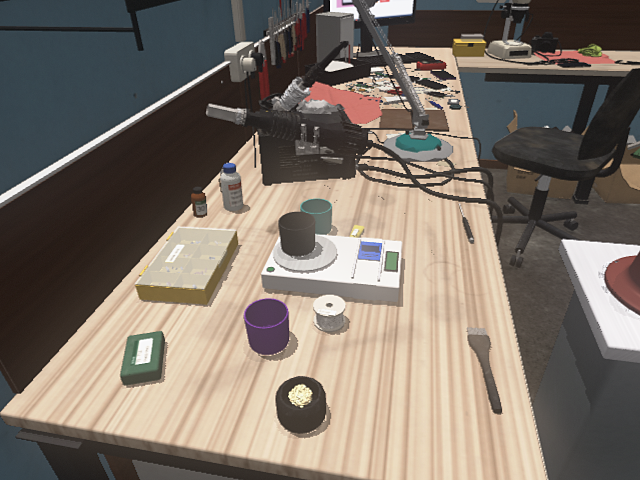

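The top view has the scale at cols 290–384, rows 170–328, with the display (340,317) nearest the robot, so its heading is about +x. The blue shutter is at (355,289), the reel at (254,260) and the glue at (420,262). There are three cups: black (344,197) on the pan, purple (213,203) and turquoise (435,204). The black one on the pan is the one meant, and it only has to be avoided.

```bash
cat > h.py <<'E'
import numpy as np,cv2
from scipy.spatial.transform import Rotation as R
def cast(K,T,uv,z):  # T: camera->world
    uv=np.atleast_2d(uv).astype(float)
    d=np.c_[(uv[:,0]-K["cx"])/K["fx"],(uv[:,1]-K["cy"])/K["fy"],np.ones(len(uv))]@T[:3,:3].T
    return T[:3,3]+d*((z-T[2,3])/d[:,2])[:,None]
def big(m):
    c,_=cv2.findContours(m.astype(np.uint8),cv2.RETR_EXTERNAL,cv2.CHAIN_APPROX_NONE)
    return max(c,key=cv2.contourArea)[:,0]
def rect(P):
    r=cv2.minAreaRect((P[:,:2]*1000).astype(np.float32));return r,cv2.boxPoints(r)
def blue(hsv):return (abs(hsv[...,0].astype(int)-112)<12)&(hsv[...,1]>140)&(hsv[...,2]>60)
E
python3 - <<'E'
import pickle;from h import *
im=pickle.load(open("d0.pkl","rb"))["top"];T=np.linalg.inv(im["extrinsics"])
hsv=cv2.cvtColor(im["color"],cv2.COLOR_BGR2HSV)
b=blue(hsv);b[:240]=0;b[:,:300]=0;b[320:]=0
print("blue",rect(cast(im,T,big(b),.043)))
w=(hsv[...,1]<40)&(hsv[...,2]>110);w[:,:275]=0;w[:,386:]=0
w=cv2.morphologyEx(w.astype(np.uint8),cv2.MORPH_OPEN,np.ones((5,5)))
c=big(w);print("white",c.min(0),c.max(0),rect(cast(im,T,c,.04)))
print("cup top",cast(im,T,[344,197],.106),"display",cast(im,T,[340,317],.04),"reel",cast(im,T,[254,258],.036))
print(cast(im,T,[[290,170],[381,170],[291,328],[385,326]],.04))
E
```

```text
blue (((544.2335815429688, 17.408138275146484), (57.856014251708984, 39.079917907714844), 89.1679916381836), array([[524.27563 , -11.233084],
       [563.35144 , -11.800554],
       [564.1915  ,  46.049362],
       [525.1157  ,  46.61683 ]], dtype=float32))
white [289 169] [385 328] (((608.9661865234375, 45.87773895263672), (249.97706604003906, 150.37744140625), 0.5456817746162415), array([[483.26727 , 119.87268 ],
       [484.6994  , -30.497936],
       [734.6651  , -28.117203],
       [733.233   , 122.25342 ]], dtype=float32))
cup top [[0.67912624 0.03368879 0.106     ]] display [[0.50000465 0.04236915 0.04      ]] reel [[0.59512251 0.17778107 0.036     ]]
[[ 0.7353367   0.118217    0.04      ]
 [ 0.73207177 -0.02737398  0.04      ]
 [ 0.48390544  0.11956177  0.04      ]
 [ 0.48509945 -0.02759664  0.04      ]]
```

Call:
{"api": "play_rows", "payload": {
  "series": [
    [0,[0,0,0],[0,0,-1]],
    [0,[0,0,0],[0,0,-1]],
    [0,[0,0,0],[0,0,-0.37]],
    [0,[-0.42,-0.7,0],[0,0,0]],
    [0,[-0.42,-0.7,0],[0,0,0]],
    [0,[-0.42,-0.7,0],[0,0,0]],
    [0,[-0.42,-0.7,0],[0,0,0]],
    [0,[-0.42,-0.7,0],[0,0,0]]
  ],
  "force": 40
}}

```text
t: 1.1
tool_pos: [0.307, 0.4157, 0.2085]
tool_rot: [0.005, -3.141, 0.001]
contact_force: [0.5, -0.7, 0.0]
opening: 0.0001
grip_force: 0.0
```

Call:
{"api": "play_rows", "payload": {
  "series": [
    [0,[-0.42,-0.7,0],[0,0,0]],
    [0,[-0.42,-0.7,0],[0,0,0]],
    [0,[-0.42,-0.7,0],[0,0,0]],
    [0,[-0.42,-0.7,0],[0,0,0]],
    [0,[-0.42,-0.7,0],[0,0,0]],
    [0,[-0.42,-0.7,0],[0,0,0]],
    [0,[-0.42,-0.7,0],[0,0,0]],
    [0,[-0.42,-0.7,0],[0,0,0]]
  ]
}}

```text
t: 2.1
tool_pos: [0.4759, 0.1363, 0.2085]
tool_rot: [0.005, -3.141, -0.0]
contact_force: [0.3, 0.8, -0.5]
opening: -0.0001
grip_force: 0.0
```

```bash
cat >> h.py <<'E'
def wrist(name):
    from station import ctrl,imaging
    o=ctrl.get_obs();im=imaging.get_image("wrist");W=np.eye(4)
    W[:3,:3]=R.from_rotvec(o["tool_rot"]).as_matrix();W[:3,3]=o["tool_pos"]
    cv2.imwrite(f"pics/{name}.png",im["color"]);return o,im,W@np.array(im["hand_eye"]),W
E
python3 - <<'E'
from h import *
o,im,T,W=wrist("w1");print(o["t"],o["tool_pos"],W[:3,:2],o["opening"],T[:3,3])
h=cv2.cvtColor(im["color"],cv2.COLOR_BGR2HSV);b=blue(h);c=big(b);print(c.min(0),c.max(0),rect(cast(im,T,c,.043)))
E
```

```text
2.1 [0.47586457 0.13629577 0.20853911] [[-9.99995183e-01 -3.04466747e-03]
 [-3.04467241e-03  9.99995365e-01]
 [ 6.04088538e-04  9.08723336e-06]] -7.360141081362811e-05 [0.40266223 0.13712535 0.37366265]
[147 256] [218 301] (((543.7470703125, 18.024009704589844), (41.9799919128418, 58.243343353271484), 0.6229882836341858), array([[522.44165 ,  46.915733],
       [523.07495 , -11.324163],
       [565.0525  , -10.867714],
       [564.4192  ,  47.372185]], dtype=float32))
```

Call:
{"api": "play_rows", "payload": {
  "series": [
    [0,[-0.28,-0.6,0],[0,0,0]],
    [0,[-0.28,-0.6,0.2],[0,0,0]],
    [0,[-0.28,-0.6,0.4],[0,0,0]],
    [0,[-0.28,-0.6,0.4],[0,0,0]],
    [0,[-0.28,-0.6,0.4],[0,0,0]],
    [0,[0,0,0.4],[0,0,0]],
    [0,[0,0,0],[0,0,0]]
  ]
}}

```text
t: 3.02
tool_pos: [0.544, -0.0115, 0.1163]
tool_rot: [0.005, -3.136, -0.002]
contact_force: [0.7, -0.2, 0.3]
opening: -0.0002
grip_force: 0.0
```

```bash
python3 - <<'E'
from h import *
o,im,T,W=wrist("w2");print(o["t"],o["tool_pos"],T[:3,3])
h=cv2.cvtColor(im["color"],cv2.COLOR_BGR2HSV);b=blue(h);c=big(b);print(c.min(0),c.max(0),rect(cast(im,T,c,.043)))
E
```

```text
3.025 [ 0.54403221 -0.01145273  0.11633709] [ 0.47159033 -0.01082967  0.28179183]
[320 201] [418 268] (((543.5247802734375, 17.987497329711914), (42.1979866027832, 58.093509674072266), 0.14671453833580017), array([[522.35144 ,  46.98013 ],
       [522.50024 , -11.11319 ],
       [564.6981  , -11.005135],
       [564.5493  ,  47.088184]], dtype=float32))
```

View pics/w2.png

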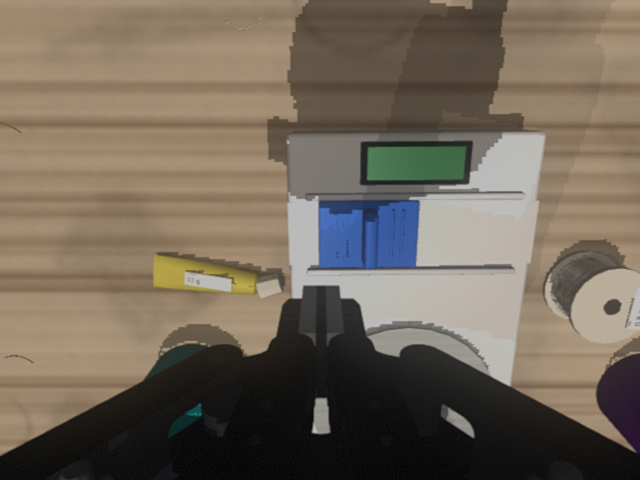

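The wrist view shows the shutter at cols 320–418, rows 201–268, with its rib at col 371. The closed fingertips are at (321,290), right-hand of the rib and clear of it. I'll descend beside the rib and push left.

Call:
{"api": "play_rows", "payload": {
  "series": [
    [0,[0,0,0.4],[0,0,0]],
    [0,[0,0,0.4],[0,0,0]],
    [0,[0,0,0.3],[0,0,0]],
    [0,[0,0,0.25],[0,0,0]],
    [0,[0,0,0],[0,0,0]]
  ]
}}

```text
t: 3.7
tool_pos: [0.545, -0.012, 0.0499]
tool_rot: [0.005, -3.139, -0.001]
contact_force: [-0.9, -0.6, 0.9]
opening: -0.0001
grip_force: 0.0
```

Call:
{"api": "play_rows", "payload": {
  "series": [
    [0,[0,0.15,0],[0,0,0]],
    [0,[0,0.15,0],[0,0,0]],
    [0,[0,0.15,0],[0,0,0]],
    [0,[0,0.15,0],[0,0,0]],
    [0,[0,0.15,0],[0,0,0]],
    [0,[0,0.15,0],[0,0,0]]
  ]
}}

```text
t: 4.45
tool_pos: [0.546, 0.0333, 0.0515]
tool_rot: [-0.005, 3.142, 0.0]
contact_force: [-0.0, 0.2, -0.2]
opening: 0.0003
grip_force: 0.0
```

Call:
{"api": "play_rows", "payload": {
  "series": [
    [0,[0,0.15,0.02],[0,0,0]],
    [0,[0,0.15,0.02],[0,0,0]],
    [0,[0,0.1,0],[0,0,0]],
    [0,[0,0,0],[0,0,0]]
  ]
}}

```text
t: 4.95
tool_pos: [0.5459, 0.0531, 0.0494]
tool_rot: [0.006, -3.141, 0.0]
contact_force: [0.1, -0.5, -1.2]
opening: -0.0003
grip_force: 0.0
```

```bash
python3 - <<'E'
from h import *
o,im,T,W=wrist("w3");print(o["t"],o["tool_pos"],o["contact_force"])
h=cv2.cvtColor(im["color"],cv2.COLOR_BGR2HSV);b=blue(h);c=big(b);print(c.min(0),c.max(0),rect(cast(im,T,c,.043)))
E
```

```text
4.95 [0.54585834 0.05309379 0.04944644] [ 0.11929212 -0.49015707 -1.17425316]
[170 228] [306 320] (((544.3350830078125, 18.058284759521484), (44.04490280151367, 58.96528244018555), 0.7895016670227051), array([[521.90845 ,  47.234676],
       [522.72095 , -11.725003],
       [566.7617  , -11.118107],
       [565.9492  ,  47.84157 ]], dtype=float32))
```

View pics/w3.png

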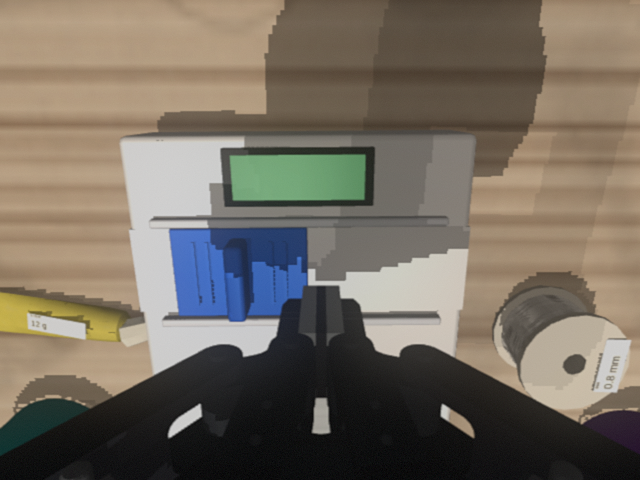

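```bash
python3 - <<'E'
from h import *
from station import ctrl,imaging
im=imaging.get_image("wrist");H=np.array(im["hand_eye"]);print(H.round(4),im["fx"],im["fy"],im["cx"],im["cy"])
C=np.linalg.inv(H)
for p in ([0,0,0],[.011,0,0],[-.011,0,0],[.011,.0085,0],[0,0,-.02],[.011,0,-.02],[.011,0,-.013]):
    q=C@np.r_[p,1];print(p,im["fx"]*q[0]/q[2]+im["cx"],im["fy"]*q[1]/q[2]+im["cy"])
im=imaging.get_image("side");cv2.imwrite("pics/s1.png",cv2.resize(im["color"][200:320,230:430],None,fx=4,fy=4,interpolation=cv2.INTER_CUBIC))
q=np.array(im["extrinsics"])@np.r_[ctrl.get_obs()["tool_pos"],1];q=q/q[2];u=np.array([im["fx"]*q[0]+im["cx"],im["fy"]*q[1]+im["cy"]]);print("tcp side px",u,"crop",(u-[230,200])*4)
E
```

```text
[[-4.000e-04 -9.585e-01 -2.850e-01  7.330e-02]
 [ 1.000e+00 -1.000e-04 -1.100e-03  1.100e-03]
 [ 1.100e-03 -2.850e-01  9.585e-01 -1.651e-01]
 [ 0.000e+00  0.000e+00  0.000e+00  1.000e+00]] 413.3646063865749 413.3646063865749 320.763972900935 231.5460187368098
[0, 0, 0] 318.8054093165529 285.10582122154017
[0.011, 0, 0] 318.75962780936874 261.2947749363271
[-0.011, 0, 0] 318.8496158241653 308.0977073259279
[0.011, 0.0085, 0] 338.7253658434836 261.29435628002085
[0, 0, -0.02] 318.51600443074403 306.2557411990302
[0.011, 0, -0.02] 318.45884061276826 279.95672677218977
[0.011, 0, -0.013] 318.572138054343 272.92733382697696
tcp side px [367.07493578 256.90599579] crop [548.29974312 227.62398316]
```

View pics/s1.png

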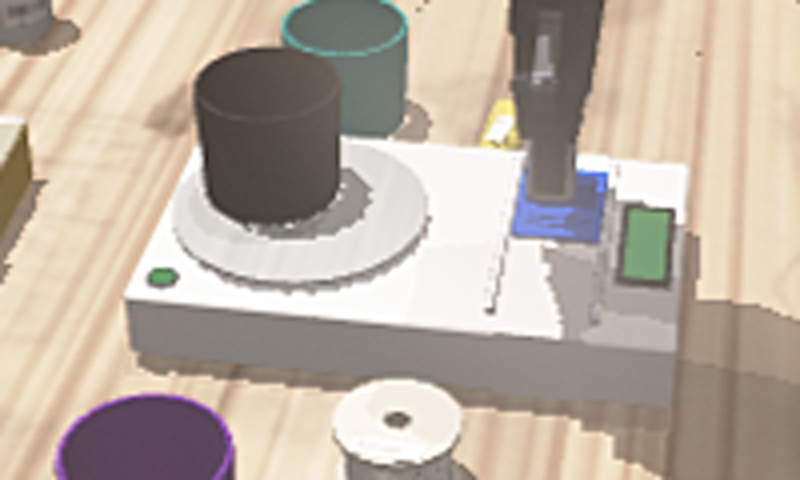

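The wrist view shows the shutter not moved (cols 170–306, rib at col 236). In the side crop the fingertip ends at about (551,198), where the reported TCP projects to (548,228). So the shut fingers end about 13–19 mm above the TCP reading and passed over the rib. I'll go back and come in lower, feeling for contact.

Call:
{"api": "play_rows", "payload": {
  "series": [
    [0,[0,0,-0.5],[0,0,0]],
    [0,[0,-0.4,0],[0,0,0]],
    [0,[0,-0.5,0],[0,0,0]],
    [0,[0,-0.4,0],[0,0,0]],
    [0,[0,0,0.4],[0,0,0]],
    [0,[0,0,0.3],[0,0,0]],
    [0,[0,0,0],[0,0,0]]
  ]
}}

```text
t: 5.98
tool_pos: [0.5438, -0.0114, 0.0364]
tool_rot: [0.006, -3.136, -0.002]
contact_force: [0.7, 1.5, 0.4]
opening: 0.0
grip_force: 0.0
```

Call:
{"api": "play_rows", "payload": {
  "series": [
    [0,[0,0,0.04],[0,0,0]],
    [0,[0,0,0.04],[0,0,0]],
    [0,[0,0,0],[0,0,0]]
  ]
}}

```text
t: 6.35
tool_pos: [0.5464, -0.0121, 0.0358]
tool_rot: [-0.005, 3.141, -0.0]
contact_force: [0.2, 0.7, -0.1]
opening: 0.0001
grip_force: 0.0
```

```bash
python3 - <<'E'
from h import *
from station import ctrl,imaging
im=imaging.get_image("side");o=ctrl.get_obs();cv2.imwrite("pics/s2.png",cv2.resize(im["color"][220:290,320:420],None,fx=8,fy=8,interpolation=cv2.INTER_CUBIC))
for dy,dz in((0,0),(.0085,0),(.0085,.01),(.0085,.02)):
  q=np.array(im["extrinsics"])@np.r_[o["tool_pos"]+[0,dy,dz],1];q=q/q[2];u=np.array([im["fx"]*q[0]+im["cx"],im["fy"]*q[1]+im["cy"]]);print(dy,dz,"crop",(u-[320,220])*8)
print(o["tool_pos"],o["contact_force"])
E
```

```text
0 0 crop [402.02575834 192.34337051]
0.0085 0 crop [398.39232307 211.09653307]
0.0085 0.01 crop [399.97761724 177.31395226]
0.0085 0.02 crop [401.58229389 143.11833129]
[ 0.54637882 -0.0121202   0.03587144] [ 0.54343748 -0.85131557  0.20885822]
```

View pics/s2.png

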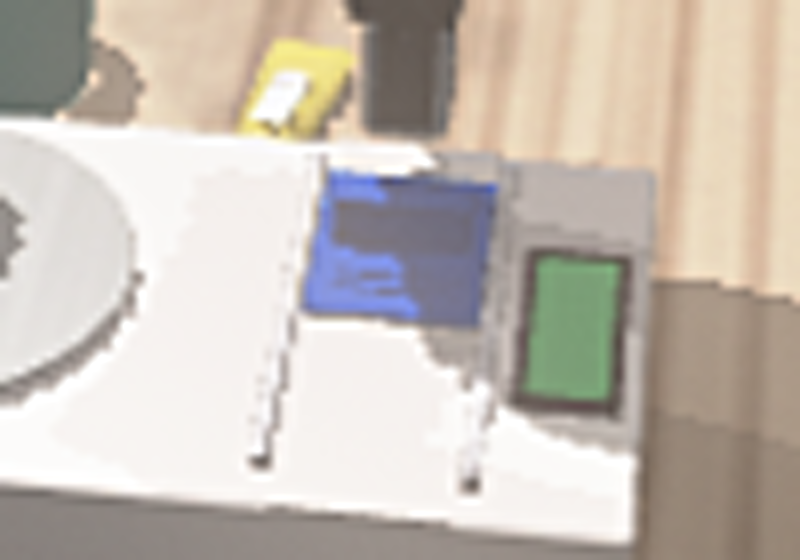

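Tip at (405,135) in the crop: it's about 22 mm above the TCP reading, still clear behind the rib. I'll lower by that and push.

Call:
{"api": "play_rows", "payload": {
  "series": [
    [0,[0,0,0.1],[0,0,0]],
    [0,[0,0,0.1],[0,0,0]],
    [0,[0,0,0],[0,0,0]]
  ]
}}

```text
t: 6.78
tool_pos: [0.5454, -0.0121, 0.0246]
tool_rot: [0.005, -3.14, -0.0]
contact_force: [-0.1, 0.5, -0.6]
opening: 0.0001
grip_force: 0.0
```

Call:
{"api": "play_rows", "payload": {
  "series": [
    [0,[0,0.15,0],[0,0,0]],
    [0,[0,0.15,0],[0,0,0]],
    [0,[0,0.15,0],[0,0,0]],
    [0,[0,0.15,0],[0,0,0]],
    [0,[0,0.15,0],[0,0,0]],
    [0,[0,0,0],[0,0,0]]
  ]
}}

```text
t: 7.52
tool_pos: [0.546, 0.026, 0.0255]
tool_rot: [-0.006, 3.141, 0.001]
contact_force: [0.4, 0.4, -0.2]
opening: 0.0001
grip_force: 0.0
```

```bash
python3 - <<'E'
from h import *
o,im,T,W=wrist("w4");print(o["t"],o["tool_pos"],o["contact_force"])
h=cv2.cvtColor(im["color"],cv2.COLOR_BGR2HSV);b=blue(h);c=big(b);print(c.min(0),c.max(0),rect(cast(im,T,c,.043)))
E
```

```text
7.525 [0.54602022 0.02604712 0.02554837] [ 0.42789686  0.41186645 -0.19442822]
[288 246] [443 350] (((544.5524291992188, 43.8646240234375), (44.655521392822266, 59.48794937133789), 0.21266259253025055), array([[522.1144  ,  73.52552 ],
       [522.3352  ,  14.037982],
       [566.9905  ,  14.203728],
       [566.76965 ,  73.69127 ]], dtype=float32))
```

Call:
{"api": "play_rows", "payload": {
  "series": [
    [0,[0,0.15,0],[0,0,0]],
    [0,[0,0.15,0],[0,0,0]],
    [0,[0,0.12,0],[0,0,0]],
    [0,[0,0.1,0],[0,0,0]],
    [0,[0,0,0],[0,0,0]]
  ]
}}

```text
t: 8.2
tool_pos: [0.5459, 0.0519, 0.0255]
tool_rot: [-0.006, 3.141, 0.001]
contact_force: [0.2, -0.1, 0.6]
opening: 0.0001
grip_force: 0.0
```

Call:
{"api": "play_rows", "payload": {
  "series": [
    [0,[0,0.04,0],[0,0,0]],
    [0,[0,0.04,0],[0,0,0]],
    [0,[0,0,0],[0,0,0]]
  ]
}}

```text
t: 8.57
tool_pos: [0.5459, 0.0551, 0.0255]
tool_rot: [-0.005, 3.142, -0.001]
contact_force: [0.2, -2.0, -0.4]
opening: -0.0001
grip_force: 0.7
```

Call:
{"api": "play_rows", "payload": {
  "series": [
    [0,[0,0.04,0],[0,0,0]],
    [0,[0,0,0],[0,0,0]]
  ]
}}

```text
t: 8.82
tool_pos: [0.5459, 0.0554, 0.0255]
tool_rot: [0.006, -3.141, 0.006]
contact_force: [-0.2, -7.7, -0.1]
opening: 0.0001
grip_force: 3.6
```

Stop reached (7.7 N). Back off, rise and look into the well.

Call:
{"api": "play_rows", "payload": {
  "series": [
    [0,[0,-0.2,0],[0,0,0]],
    [0,[0,-0.1,-0.4],[0,0,0]],
    [0,[0,-0.3,-0.4],[0,0,0]],
    [0,[0.2,-0.2,-0.2],[0,0,0]],
    [0,[0.2,0,0],[0,0,0]],
    [0,[0.2,0,0],[0,0,0]],
    [0,[0,0,0],[0,0,0]]
  ]
}}

```text
t: 9.7
tool_pos: [0.5149, 0.0175, 0.0749]
tool_rot: [0.005, -3.141, -0.0]
contact_force: [0.8, -0.0, -0.2]
opening: -0.0
grip_force: 0.0
```

```bash
python3 - <<'E'
from h import *
o,im,T,W=wrist("w5");print(o["t"],o["tool_pos"],o["contact_force"])
h=cv2.cvtColor(im["color"],cv2.COLOR_BGR2HSV);b=blue(h);c=big(b);print(rect(cast(im,T,c,.043)))
m=(h[...,0]>4)&(h[...,0]<19)&(h[...,1]>170)&(h[...,2]>80);c=big(m);print("key px",c.min(0),c.max(0));print(rect(cast(im,T,c,.018)))
E
```

```text
9.7 [0.5148552  0.01747345 0.07493168] [ 0.76896499 -0.02791001 -0.17456823]
(((543.6422729492188, 72.14472198486328), (43.109615325927734, 59.025882720947266), 0.1852467656135559), array([[521.9922  , 101.58782 ],
       [522.183   ,  42.562244],
       [565.29236 ,  42.701622],
       [565.10156 , 101.7272  ]], dtype=float32))
key px [320 280] [330 284]
(((538.0948486328125, 20.81043815612793), (2.5163023471832275, 5.821592330932617), 0.18686872720718384), array([[536.8272  ,  23.717115],
       [536.84625 ,  17.895555],
       [539.3625  ,  17.90376 ],
       [539.34344 ,  23.72532 ]], dtype=float32))
```

View pics/w5.png

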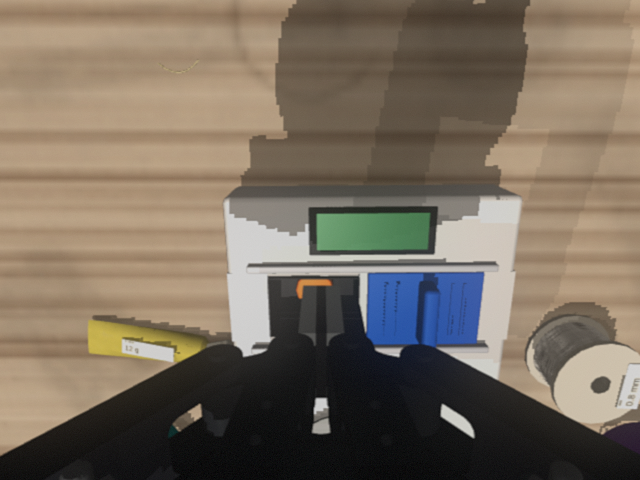

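The well is uncovered (cols 267–359) and the orange key is centred near col 314, so y≈0.015 and x≈0.544. Positioning over it and going down.

Call:
{"api": "play_rows", "payload": {
  "series": [
    [0,[-0.3,-0.05,0],[0,0,0]],
    [0,[-0.28,0,0],[0,0,0]],
    [0,[0,0,0.4],[0,0,0]],
    [0,[0,0,0.4],[0,0,0]],
    [0,[0,0,0.2],[0,0,0]],
    [0,[0,0,0],[0,0,0]]
  ]
}}

```text
t: 10.5
tool_pos: [0.5434, 0.0149, 0.0235]
tool_rot: [0.005, -3.138, -0.001]
contact_force: [1.3, 0.3, 1.6]
opening: -0.0004
grip_force: 0.0
```

Call:
{"api": "play_rows", "payload": {
  "series": [
    [0,[0,0,0.1],[0,0,0]],
    [0,[0,0,0.1],[0,0,0]],
    [0,[0,0,0.1],[0,0,0]],
    [0,[0,0,0.1],[0,0,0]],
    [0,[0,0,0],[0,0,0]]
  ]
}}

```text
t: 11.12
tool_pos: [0.5445, 0.0148, 0.0049]
tool_rot: [0.005, -3.14, -0.0]
contact_force: [0.2, 0.6, 1.3]
opening: -0.0005
grip_force: 0.0
```

Call:
{"api": "play_rows", "payload": {
  "series": [
    [0,[0,0,0.06],[0,0,0]],
    [0,[0,0,0.06],[0,0,0]],
    [0,[0,0,0],[0,0,0]]
  ]
}}

```text
t: 11.5
tool_pos: [0.5448, 0.0148, -0.0008]
tool_rot: [0.005, -3.141, -0.0]
contact_force: [0.3, 1.1, 0.5]
opening: 0.0003
grip_force: 0.0
```

Call:
{"api": "play_rows", "payload": {
  "series": [
    [0,[0,0,0.06],[0,0,0]],
    [0,[0,0,0],[0,0,0]]
  ]
}}

```text
t: 11.75
tool_pos: [0.5448, 0.0148, -0.0038]
tool_rot: [0.005, -3.141, -0.0]
contact_force: [-0.2, 0.0, -0.8]
opening: -0.0003
grip_force: 0.0
```

Call:
{"api": "play_rows", "payload": {
  "series": [
    [0,[0,0,0.04],[0,0,0]],
    [0,[0,0,0],[0,0,0]]
  ]
}}

```text
t: 12.0
tool_pos: [0.5452, 0.0148, -0.0052]
tool_rot: [-0.005, 3.142, -0.0]
contact_force: [-1.8, -0.3, 2.1]
opening: -0.0001
grip_force: 1.3
```

Call:
{"api": "play_rows", "payload": {
  "series": [
    [0,[0,0,0.06],[0,0,0]],
    [0,[0,0,0],[0,0,0]]
  ]
}}

```text
t: 12.25
tool_pos: [0.5453, 0.0147, -0.0083]
tool_rot: [-0.005, 3.141, -0.0]
contact_force: [-0.4, -0.3, 3.2]
opening: -0.0
grip_force: 1.9
```

Call:
{"api": "play_rows", "payload": {
  "series": [
    [0,[0,0,0.04],[0,0,0]],
    [0,[0,0,0],[0,0,0]]
  ]
}}

```text
t: 12.5
tool_pos: [0.5453, 0.0148, -0.0102]
tool_rot: [-0.005, 3.141, -0.0]
contact_force: [-1.1, 1.2, 4.6]
opening: -0.0001
grip_force: 2.3
```

Call:
{"api": "play_rows", "payload": {
  "series": [
    [0,[0,0,0.04],[0,0,0]],
    [0,[0,0,0],[0,0,0]]
  ]
}}

```text
t: 12.75
tool_pos: [0.5454, 0.0147, -0.0104]
tool_rot: [0.005, -3.141, 0.0]
contact_force: [-7.5, 0.8, 17.7]
opening: 0.0005
grip_force: 8.5
```

At the stop (17.7 N, no more travel). Ease slightly and hold just over a second.

Call:
{"api": "play_rows", "payload": {
  "series": [
    [0,[0,0,-0.01],[0,0,0]],
    [0,[0,0,0],[0,0,0]],
    [0,[0,0,0],[0,0,0]],
    [0,[0,0,0],[0,0,0]],
    [0,[0,0,0],[0,0,0]],
    [0,[0,0,0],[0,0,0]],
    [0,[0,0,0],[0,0,0]],
    [0,[0,0,0],[0,0,0]]
  ]
}}

```text
t: 13.75
tool_pos: [0.5454, 0.0147, -0.0104]
tool_rot: [0.005, -3.141, 0.0]
contact_force: [-6.4, 0.8, 13.6]
opening: -0.0
grip_force: 6.9
```

Call:
{"api": "play_rows", "payload": {
  "series": [
    [0,[0,0,-0.1],[0,0,0]],
    [0,[0,0,-0.22],[0,0,0]],
    [0,[0,0,-0.4],[0,0,0]],
    [0,[0,0,-0.4],[0,0,0]],
    [0,[0,0,-0.4],[0,0,0]],
    [0,[0,0.4,0],[0,0,0]],
    [0,[0,0.5,0],[0,0,0]],
    [0,[0,0.5,0],[0,0,0]]
  ]
}}

```text
t: 14.75
tool_pos: [0.5441, 0.0865, 0.0635]
tool_rot: [0.005, -3.14, -0.001]
contact_force: [-0.2, -0.5, -0.5]
opening: -0.0
grip_force: 0.0
```

Call:
{"api": "play_rows", "payload": {
  "series": [
    [0,[0,0.36,0],[0,0,0]],
    [0,[0,0,0],[0,0,0]],
    [0,[0,0,0.3],[0,0,0]],
    [0,[0,0,0.3],[0,0,0]],
    [0,[0,0,0.18],[0,0,0]],
    [0,[0,0,0],[0,0,0]]
  ]
}}

```text
t: 15.5
tool_pos: [0.5436, 0.1023, 0.0233]
tool_rot: [0.004, -3.139, 0.0]
contact_force: [-0.0, 0.2, 0.2]
opening: -0.0006
grip_force: 0.0
```

Call:
{"api": "play_rows", "payload": {
  "series": [
    [0,[0,-0.1,-0.02],[0,0,0]],
    [0,[0,-0.15,0],[0,0,0]],
    [0,[0,-0.15,0],[0,0,0]],
    [0,[0,-0.15,0],[0,0,0]],
    [0,[0,-0.15,0],[0,0,0]],
    [0,[0,-0.15,0],[0,0,0]],
    [0,[0,-0.15,0],[0,0,0]],
    [0,[0,-0.15,0],[0,0,0]]
  ]
}}

```text
t: 16.5
tool_pos: [0.545, 0.0448, 0.0261]
tool_rot: [-0.005, 3.141, 0.0]
contact_force: [0.7, 1.5, 2.3]
opening: 0.0002
grip_force: 0.8
```

Call:
{"api": "play_rows", "payload": {
  "series": [
    [0,[0,-0.12,0],[0,0,0]],
    [0,[0,-0.08,0],[0,0,0]],
    [0,[0,0,0],[0,0,0]]
  ]
}}

```text
t: 16.88
tool_pos: [0.5445, 0.0349, 0.0256]
tool_rot: [0.004, -3.14, 0.001]
contact_force: [0.9, -0.4, 0.4]
opening: 0.0002
grip_force: 0.0
```

Call:
{"api": "play_rows", "payload": {
  "series": [
    [0,[0,-0.04,0],[0,0,0]],
    [0,[0,0,0],[0,0,0]]
  ]
}}

```text
t: 17.12
tool_pos: [0.5444, 0.0333, 0.0256]
tool_rot: [0.005, -3.14, 0.0]
contact_force: [-0.5, 0.9, -0.4]
opening: 0.0001
grip_force: 0.1
```

Call:
{"api": "play_rows", "payload": {
  "series": [
    [0,[0,-0.03,0],[0,0,0]],
    [0,[0,0,0],[0,0,0]]
  ]
}}

```text
t: 17.38
tool_pos: [0.5447, 0.0318, 0.0258]
tool_rot: [0.005, -3.141, 0.0]
contact_force: [-0.7, 0.3, 0.3]
opening: 0.0001
grip_force: 0.3
```

Call:
{"api": "play_rows", "payload": {
  "series": [
    [0,[0,-0.03,0],[0,0,0]],
    [0,[0,0,0],[0,0,0]]
  ]
}}

```text
t: 17.62
tool_pos: [0.5448, 0.0303, 0.0259]
tool_rot: [0.005, -3.141, -0.0]
contact_force: [0.0, 1.3, 0.0]
opening: -0.0001
grip_force: 0.5
```

Call:
{"api": "play_rows", "payload": {
  "series": [
    [0,[0,-0.03,0],[0,0,0]],
    [0,[0,0,0],[0,0,0]]
  ]
}}

```text
t: 17.88
tool_pos: [0.5448, 0.03, 0.0259]
tool_rot: [0.004, -3.141, -0.004]
contact_force: [-0.3, 5.3, 0.1]
opening: 0.0
grip_force: 2.7
```

Call:
{"api": "play_rows", "payload": {
  "series": [
    [0,[0,-0.03,0],[0,0,0]],
    [0,[0,0,0],[0,0,0]]
  ]
}}

```text
t: 18.12
tool_pos: [0.5448, 0.0298, 0.0259]
tool_rot: [0.004, -3.141, -0.008]
contact_force: [-0.4, 11.0, 0.5]
opening: -0.0001
grip_force: 4.7
```

```bash
python3 - <<'E'
from h import *
o,im,T,W=wrist("w6");print(o["t"],o["tool_pos"],o["contact_force"])
h=cv2.cvtColor(im["color"],cv2.COLOR_BGR2HSV);b=blue(h);c=big(b);print(c.min(0),c.max(0),rect(cast(im,T,c,.043)))
E
```

```text
18.125 [0.54481295 0.02982607 0.02592226] [-0.43617871 10.96427369  0.49013478]
[204 249] [355 346] (((543.2030639648438, 14.557703018188477), (41.61917495727539, 58.76358413696289), 0.30306512117385864), array([[522.2384  ,  43.82901 ],
       [522.5492  , -14.933748],
       [564.1677  , -14.713604],
       [563.85693 ,  44.049156]], dtype=float32))
```

Stop reached (11 N), shutter at y=0.0146, which is its shut position. Retreat and check.

Call:
{"api": "play_rows", "payload": {
  "series": [
    [0,[0,0.15,0],[0,0,0]],
    [0,[0,0.1,-0.3],[0,0,0]],
    [0,[0,0,-0.8],[0,0,0]],
    [0,[0,0,-0.8],[0,0,0]],
    [0,[0.6,0,-0.8],[0,0,0]],
    [0,[0.6,0,0],[0,0,0]],
    [0,[0.6,0,0],[0,0,0]],
    [0,[0,0,0],[0,0,0]]
  ]
}}

```text
t: 19.18
tool_pos: [0.4543, 0.0393, 0.1622]
tool_rot: [-0.005, 3.139, -0.001]
contact_force: [0.3, 0.7, -0.8]
opening: -0.0002
grip_force: 0.0
```

```bash
python3 - <<'E'
from h import *
from station import imaging
o,im,T,W=wrist("w7");print(o["t"],o["tool_pos"],o["contact_force"])
h=cv2.cvtColor(im["color"],cv2.COLOR_BGR2HSV);b=blue(h);print(rect(cast(im,T,big(b),.043)))
cv2.imwrite("pics/t1.png",imaging.get_image("top")["color"])
E
```

```text
19.175 [0.45428085 0.03931879 0.16219179] [ 0.33705665  0.727292   -0.84564261]
(((543.5838623046875, -1.9565820693969727), (40.70292663574219, 25.563858032226562), 0.20151858031749725), array([[523.18756 ,  10.753689],
       [523.2775  , -14.810011],
       [563.98016 , -14.666853],
       [563.8902  ,  10.896847]], dtype=float32))
```

View pics/t1.png

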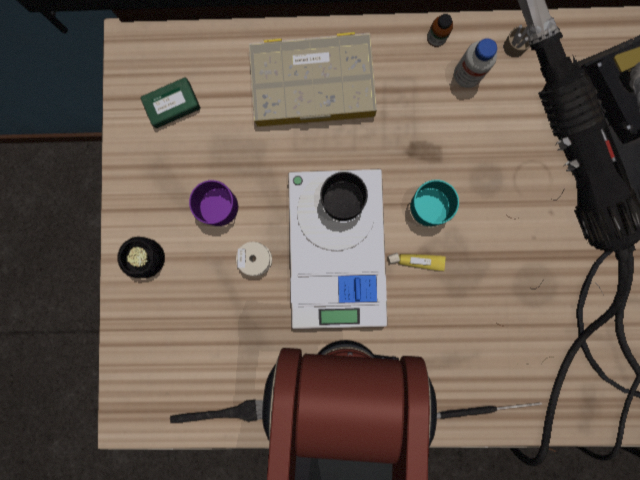

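The top view shows the shutter shut at (357,289). The cup (344,197), reel (254,260) and glue (420,262) have not moved. The arm is clear.

```bash
python3 -c "
from station import ctrl;print(ctrl.finish_job())"
```

```text
the job is handed in; nothing more can be done
None
```

I pushed the shutter open to its stop, held the tare key down at its stop for about a second, let it up and pushed the shutter fully shut; cup, reel and glue did not move, and the job was handed in at about 19 s (the first push passed over the rib without touching it).

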